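# Try square out of its case and onto the blank

### The arm

A 6-joint arm with a two-finger parallel gripper is mounted at the origin on the work surface. World frame = base frame: x ahead of the robot, y to its left, z up, the work surface at z = 0. Lengths are in m, angles in rad, forces in N, time in s.
With the tool pointing down it reaches from about 0.275 to 0.75 m from the base axis. Payload 10.2 kg.
Tool frame: the origin (TCP) lies at the very end of the fingers, on their centre line; the grasp point (between the pads) lies 19 mm behind it (env.hold_point_z is the distance from the TCP to the grasp point, in m); z points along the fingers, y is the line along which they close (so a half turn about z gives the same grasp; the last joint's range is limited). The gripper opens to 88 mm and grips with 3 to 60 N. Pads are 18 mm wide; open, the fingers measure 123 mm over their backs; the gripper's body (75 mm by 187 mm) begins 45 mm behind the grasp point.
Start: joints at [-1.384, 0.313, 1.498, -0, 1.331, -0.223], TCP at [0.209, -0.482, 0.239] pointing down, gripper open.
Joint ranges: [-2.94, 2.94], [-0.97, 2.17], [0.19, 2.56], [-1.23, 4.37], [0.02, 3.11], [-2.88, 2.88]. Speed limits (rad/s): [2.39, 2.39, 3.01, 3.14, 3.14, 3.14].

### API

Orientations are given as a 3x3 rotation matrix whose columns are the frame's x, y, z axes.
In Python, from cell import env gives the robot as it stands. The module is installed in compiled form; this text tells all that it offers.
- The arm moves only by the shell command python3 -m inch 'ROWS' [FORCE]. ROWS is JSON, a list of rows, each an object with "offset": the shift along the tool's x, y, z in cm, a list of three; "angular": the turn, a rotation vector about the tool's x, y, z in degrees, a list of three; "hand": the opening, from 0 (shut) to 1 (fully open). In form: [{"offset": [dx, dy, dz], "angular": [rx, ry, rz], "hand": hand}, ...]. A call has exactly 10 rows; each row is the pose to reach, as a shift and turn from the pose commanded when the call began, along the tool's axes at that moment; what a row does not reach only later rows make up. A row lasts 1/10 s, in which the tool goes at most 50 mm and 8.59 degrees, less where a joint would pass 70% of its speed; a pose out of reach is approached as far as the arm can. A call with a gripper value outside its range is refused whole. The fingers move at their own pace and stop on an object; FORCE is the grip in N (left out, the last holds). Time passes only in rows, so rows that repeat a pose let the fingers close, or fill a call up. It gives the time, the measured TCP pose, the force and the opening at its end, in the units of the state.
- env.state(): the state, without advancing time (a new reading comes with each control period).
- env.snapshot(name): name is "side" or "top"; returns the picture (400x640x3 uint8, red, green, blue); there is no depth.
- env.camera_params(name): a dict with "mtx" (3x3 intrinsics, pixels), "k1" (the pictures are not rectified: a ray, as slopes to the right and down, at radius r is drawn at 1 + k1 r^2 times it, then the intrinsics apply), "R" (3x3) and "t" (3): a world point X has camera coordinates R X + t. Camera axes: x right, y down, z forward; pixel columns grow to the right and rows downward; lengths in m; the calibration is good to about 2 mm. A picture is of the moment at which its call begins. camera_params takes no time and is no camera call.
- env.sign_off(): hands the job in, once; it reports no verdict.
The state is a dict: "t": time; "qpos": joint angles; "qvel": joint speeds; "tau": joint torques, N m; "position": TCP position; "orientation": TCP orientation; "contact_force": force on the tool from outside, world axes, zero at the start; "moment": the same for the moment, N m; "grip_width": finger opening in m.
Only numpy, scipy, OpenCV 4.12 (cv2) and the standard library are available. Lean on these libraries where they do the work, as an engineer would, in place of code of your own. Each camera call takes 0.05 s, during which the arm holds its last target. There are 200 camera calls.

### The job

Swing the lid of the instrument case up and past its balance point so that it stays open on its own, then lift the try square out. Set it down on the bench, without dropping it, ready for squaring a line across the plywood blank: the stock lying flat on the bench and flush along its whole length against the blank's marked edge, the blade lying across the blank with its outer edge (the one in line with the end of the stock) on the pencil mark. Leave the case open, and leave the pencil, offcut, sanding block and glue bottle where they are.

Things in the scene. Friction and masses are not known exactly. Their poses are not given: they have to be found in the camera images.
- case: Black instrument case with grey clamshell lid and blue foam insert; fixed to the bench. Base 150 (x) x 176 (y) mm, walls 5 mm, rim 28 mm above the bench, 44 mm high shut. Origin: centre of its underside. Hinge along its +y side, orange lid tab on its -y side. The square lies flat inside, its axes along the case's, blade towards the hinge; see pocket.
- pocket (a point): Middle of the pocket floor under the square's stock, 8 mm above the bench, case x = 0, y = -32 mm. Foam stops 16 mm high at both ends of the stock. Free room for fingers down to the floor along both long sides of the stock: 39 mm to the case's front wall, 40 mm to the foam bed under the blade (foam beside the blade is 16 mm high).
- lid (a joint): Lid angle in rad: 0 shut, growing as it opens; it falls shut below about 1.45 rad, falls open above that and comes to rest on its stop at 2.0 rad. Nearly free hinge, lid 0.22 kg, no catch.
- lid_tab (a point): Point in the middle of the orange thumb tab's thickness, 13 mm from its front end. The tab sticks 30 mm out of the lid's front face, is 26 mm wide along the hinge direction and 8 mm thick; its middle is 36 mm above the bench with the lid shut. With the lid shut the point lies 193 mm in front of the hinge line and 8 mm above it; it turns with the lid.
- lid_hinge (a point): Middle of the hinge line, 28 mm above the bench, on the rim of the case's +y side; the line runs along the case's x axis.
- square: Try square, about 0.13 kg. Origin: centre of the stock's underside. Stock: blackish wood, 95 mm along x, 24 along y, 18 thick (z), brass inner face at y = +12. Grip it across the 24 mm. Steel blade 25 wide, 2.5 thick, from x = +22.5 to +47.5 mm, reaching 90 mm past the inner face along +y, its underside 7.75 mm above the stock's. The blade's outer edge and the stock's end are in line at x = +47.5.
- square_heel (a point): Point on the stock's inner face at the blade end, at the blade's outer edge and mid thickness: square x = +47.5, y = +12, z = +9 mm.
- square_toe (a point): Point on the stock's inner face at the other end: square x = -47.5, y = +12, z = +9 mm.
- ply: Plywood blank 190 (x) x 220 (y) x 6.5 mm, flat on the bench under two dark steel weights (52 mm across, 53 tall) 155 mm in from the marked edge, 75 mm either side of the middle; it does not move. Origin: middle of the marked edge (the one nearest the robot), at bench height; x points from that edge into the blank, y along the edge.
- mark (a point): Black pencil mark on top of the blank, a straight stroke 2.5 mm wide running 45 mm in from the marked edge, square to it. This point is its foot, at the edge; x runs along the stroke into the blank, y along the edge.
- pencil: Red flat carpenter's pencil, 182 x 14 x 8 mm, loose. Origin: underside, middle of its red part; it lies along x.
- offcut: Loose L-shaped plywood offcut about 70 x 65 x 6.5 mm. Origin: underside of its long leg.
- sander: Loose cork sanding block 100 x 60 x 32 mm. Origin: centre of its underside.
- glue: Loose white glue bottle, 52 mm across, 130 mm tall, standing. Origin: centre of its underside.
Mind the look-alikes: they are no part of the job. Leave any green or red look-alike of the case alone.

How it is judged:
By the outcome, as a careful person would: the job done as asked, in the order asked, and still so for the second after the job is handed in, with the robot touching nothing.
It also fails if it takes over 67 s, if anything falls off the work surface, if the arm or the gripper's body presses on something with over 40 N, if the wrist force passes 120 N, or if a joint passes its speed limit or range.

## Working session

There is one attempt and no reset: what is moved stays moved. The work goes in short steps, Python scripts to look and compute and a shell command to move; the robot and the scene stay as the last step left them, time stands still between calls to the robot, and variables do not carry over. Pictures are saved under pics/ and viewed, on a budget of 10 in all, crops included, one or two more only if the job needs it, and the job is handed in when it is done.

```bash
mkdir -p pics
python3 - <<'E'
from cell import env
import cv2,numpy as np
np.set_printoptions(precision=4,suppress=True)
for n in("side","top"):
    im=env.snapshot(n); cv2.imwrite(f"pics/{n}0.png",im[:,:,::-1]); p=env.camera_params(n)
    print(n,p, "centre",-np.array(p["R"]).T@np.array(p["t"]))
print(env.state())
E
```

```text
side {'mtx': array([[499.0066,   0.    , 319.4293],
       [  0.    , 499.0066, 195.6129],
       [  0.    ,   0.    ,   1.    ]]), 'k1': -0.11766562087318928, 'R': array([[-0.8274, -0.5612,  0.0211],
       [-0.309 ,  0.4235, -0.8516],
       [ 0.469 , -0.7111, -0.5238]]), 't': array([0.4689, 0.1721, 1.2706])} centre [-0.1548  1.0939  0.8022]
top {'mtx': array([[469.6059,   0.    , 323.4997],
       [  0.    , 469.6059, 197.329 ],
       [  0.    ,   0.    ,   1.    ]]), 'k1': 0.010997582140365296, 'R': array([[-0.0207, -0.9998,  0.0069],
       [-0.9885,  0.0194, -0.1498],
       [ 0.1496, -0.0099, -0.9887]]), 't': array([0.0542, 0.5044, 1.1712])} centre [0.3245 0.056  1.2331]
{'t': 0.1, 'qpos': array([-1.3844,  0.3134,  1.4983, -0.    ,  1.331 , -0.2234]), 'qvel': array([-0.    , -0.0005, -0.0023, -0.0008,  0.0001, -0.0014]), 'tau': array([  0.0019, -40.2808, -25.2647,   0.0695,   0.0342,  -0.0001]), 'position': array([ 0.2091, -0.4813,  0.2382]), 'orientation': array([[ 0.9172,  0.3984, -0.0002],
       [ 0.3984, -0.9172,  0.0011],
       [ 0.0002, -0.0011, -1.    ]]), 'contact_force': array([-0.324 , -0.0955,  0.8819]), 'moment': array([ 0.0561, -0.0194, -0.037 ]), 'grip_width': 0.08839705314489632}
```

View pics/top0.png

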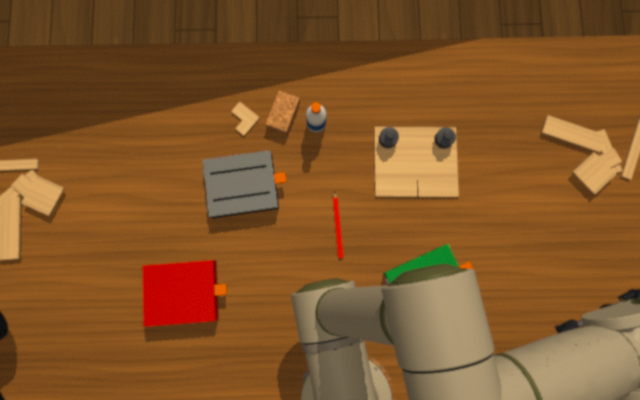

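View pics/side0.png

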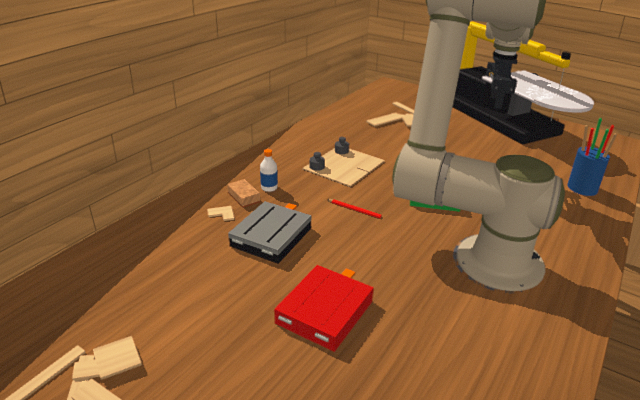

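Top view: the lid could be the grey case (240,184), the red case (180,293) or the green case (425,262). I choose grey, with its orange tab at (280,178) and its hinge to the left. The mark on the ply is at (417,188) and the pencil at (338,227). The offcut is at (245,118), the sander at (283,112) and the glue at (316,117). The side view agrees: grey case at (270,232).

```bash
cat > h.py <<'E'
from cell import env
import cv2,numpy as np
np.set_printoptions(precision=4,suppress=True)
def cast(n,uv,z):
    p=env.camera_params(n); R=np.array(p["R"]);t=np.array(p["t"])
    q=cv2.undistortPoints(np.array(uv,float).reshape(-1,1,2),p["mtx"],np.array([p["k1"],0,0,0,0.])).reshape(-1,2)
    d=np.c_[q,np.ones(len(q))]@R; c=-R.T@t
    return c+d*((z-c[2])/d[:,2])[:,None]
def proj(n,X):
    p=env.camera_params(n)
    return cv2.projectPoints(np.array(X,float).reshape(-1,1,3),cv2.Rodrigues(p["R"])[0],np.array(p["t"]),p["mtx"],np.array([p["k1"],0,0,0,0.]))[0].reshape(-1,2)
def biggest(m,roi):
    x0,y0,x1,y1=roi; k=np.zeros(m.shape,np.uint8); k[y0:y1,x0:x1]=m[y0:y1,x0:x1]
    return max(cv2.findContours(k,cv2.RETR_EXTERNAL,cv2.CHAIN_APPROX_NONE)[0],key=cv2.contourArea)
E
python3 - <<'E'
from h import *
im=cv2.imread("pics/top0.png"); hsv=cv2.cvtColor(im,cv2.COLOR_BGR2HSV); H,S,V=[hsv[...,i].astype(int) for i in range(3)]
def show(name,c,z):
    w=cast("top",c.reshape(-1,2),z)[:,:2]*1000
    r=cv2.minAreaRect(w.astype(np.float32)); print(name,r, "px",cv2.boundingRect(c)); print(cv2.boxPoints(r)); return w
g=((S<60)&(V>70)).astype(np.uint8); show("lid",biggest(g,(195,140,300,225)),.044)
o=((H<14)&(S>200)&(V>150)).astype(np.uint8); show("tab",biggest(o,(265,165,295,190)),.040)
p=((V>150)&(S<150)).astype(np.uint8); show("ply",biggest(p,(365,120,470,205)),.0065)
print(im[176:202,408:428].mean(2).astype(int))
a=cv2.resize(im[130:230,190:300],None,fx=5,fy=5,interpolation=cv2.INTER_CUBIC)
b=cv2.resize(im[165:205,370:465],None,fx=5,fy=5,interpolation=cv2.INTER_CUBIC)
out=np.zeros((500,1025+0,3),np.uint8);out=np.zeros((600,550,3),np.uint8);out[:400]=a[:400];out[400:,:475]=b; cv2.imwrite("pics/crop1.png",out)
E
```

```text
lid ((544.6221923828125, 258.64410400390625), (149.69851684570312, 176.31304931640625), 7.468390941619873) px (204, 151, 74, 66)
[[458.9494 336.3239]
 [481.8664 161.5066]
 [630.295  180.9643]
 [607.378  355.7816]]
tab ((558.6047973632812, 156.44589233398438), (22.864953994750977, 27.57649803161621), 6.181799411773682) px (274, 173, 12, 10)
[[545.754  168.9229]
 [548.7235 141.5067]
 [571.4556 143.9689]
 [568.4861 171.3851]]
ply ((603.2332153320312, -204.470703125), (219.6015167236328, 188.88394165039062), 88.87689971923828) px (375, 127, 83, 70)
[[ 506.6572 -312.3992]
 [ 695.5049 -316.1015]
 [ 699.8092  -96.5422]
 [ 510.9615  -92.8399]]
[[155 152 155 155 154 154 154 153 153 154 153 153 154 152 154 153 154 154
  152 153]
 [157 156 156 158 156 157 155 156 157 155 156 156 157 156 156 157 156 155
  156 154]
 [158 159 159 158 157 159 160 159 158 157 158 159 160 158 158 158 159 158
  158 157]
 [161 160 162 162 163 162 162 160 156 149 153 160 161 161 159 161 160 161
  160 160]
 [163 162 162 162 161 162 163 160 148 135 147 159 162 161 161 161 161 161
  162 160]
 [163 163 163 163 163 163 162 1
[... 1054 characters left out ...]
 164 165
  164 164]
 [162 162 159 161 161 161 161 160 147 124 126 150 161 162 163 163 163 161
  163 161]
 [146 147 147 146 146 148 148 145 134 113 115 137 148 150 149 151 150 151
  151 150]
 [112 113 113 113 113 115 117 111 102  88  94 111 120 122 121 123 123 122
  122 123]
 [ 76  77  76  78  81  80  80  77  73  67  70  80  81  85  84  85  85  84
   85  85]
 [ 64  64  62  64  67  64  61  62  65  61  59  62  68  67  63  64  68  67
   62  65]
 [ 72  71  69  69  75  72  66  67  70  73  65  71  74  72  70  69  74  71
   68  70]
 [ 81  77  77  82  80  77  78  76  82  81  80  79  80  82  80  81  80  79
   79  78]
 [ 83  84  86  85  85  85  85  83  87  85  85  85  87  85  85  85  87  85
   84  86]]
```

View pics/crop1.png

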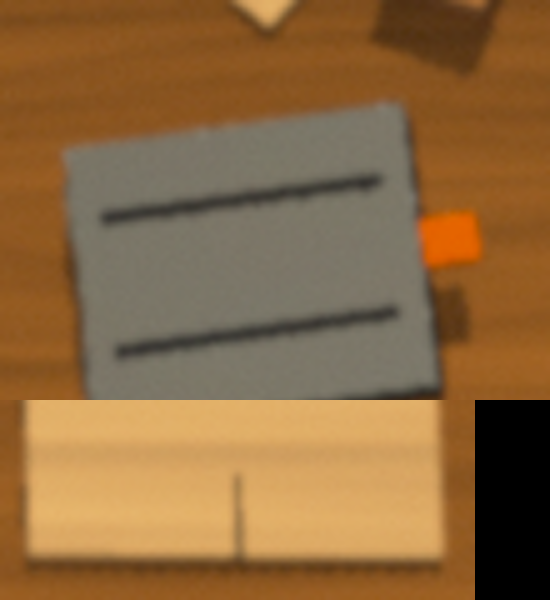

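The crop confirms the choice: grey clamshell lid with the orange tab on its right (-y) side, and the mark's foot near px (417.5,196). Next I locate the glue and the loose items, and work out the first move.

```bash
cat >> h.py <<'E'
def go(x,y,z,yaw):
    "tool-down target (m, deg of tool x) -> offset cm in tool axes, rotation vector deg"
    from scipy.spatial.transform import Rotation as Ro
    s=env.state(); R=np.array(s["orientation"]); c,n=np.cos(np.radians(yaw)),np.sin(np.radians(yaw))
    T=np.array([[c,n,0],[n,-c,0],[0,0,-1.]])
    print("go",R.T@(np.array([x,y,z])-s["position"])*100, Ro.from_matrix(R.T@T).as_rotvec(degrees=True))
E
python3 - <<'E'
from h import *
im=cv2.imread("pics/top0.png"); hsv=cv2.cvtColor(im,cv2.COLOR_BGR2HSV); H,S,V=[hsv[...,i].astype(int) for i in range(3)]
c=biggest(((H<14)&(S>200)&(V>150)).astype(np.uint8),(300,95,330,115)); print("cap",c.reshape(-1,2).mean(0),cast("top",c.reshape(-1,2).mean(0),.125))
c=biggest((((H<6)|(H>174))&(S>180)&(V>120)).astype(np.uint8),(325,185,350,265)); print("pencil",cv2.boundingRect(c),cast("top",[[335,195],[341,260]],.008))
print("side check tab, mark, ply corners",proj("side",[[.5585,.1545,.036],[.5092,-.205,.0065],[.5067,-.3124,.0065],[.511,-.0928,.0065]]))
print("mark",cast("top",[[417.3,180],[417.7,197.3]],.0065))
go(.5583,.1545,.13,97.47)
E
```

```text
cap [315.1667 108.7778] [[0.7124 0.0608 0.125 ]]
pencil (334, 198, 9, 60) [[0.5155 0.0132 0.008 ]
 [0.3451 0.0018 0.008 ]]
side check tab, mark, ply corners [[291.2965 207.8074]
 [368.5243 172.2158]
 [384.2972 160.3769]
 [350.5956 185.9091]]
mark [[ 0.5518 -0.2067  0.0065]
 [ 0.5053 -0.2054  0.0065]]
go [ 57.3568 -44.3961  10.8861] [ -0.0436  -0.0515 -73.9913]
```

```bash
python3 -m inch '[{"offset":[4,-3,0],"angular":[0,0,-6],"hand":0.6},{"offset":[57.4,-44.4,10.8],"angular":[0,0,-74],"hand":0.6},{"offset":[57.4,-44.4,10.8],"angular":[0,0,-74],"hand":0.6},{"offset":[57.4,-44.4,10.8],"angular":[0,0,-74],"hand":0.6},{"offset":[57.4,-44.4,10.8],"angular":[0,0,-74],"hand":0.6},{"offset":[57.4,-44.4,10.8],"angular":[0,0,-74],"hand":0.6},{"offset":[57.4,-44.4,10.8],"angular":[0,0,-74],"hand":0.6},{"offset":[57.4,-44.4,10.8],"angular":[0,0,-74],"hand":0.6},{"offset":[57.4,-44.4,10.8],"angular":[0,0,-74],"hand":0.6},{"offset":[57.4,-44.4,10.8],"angular":[0,0,-74],"hand":0.6}]' 10; python3 -c "
from h import *
go(.5583,.1545,.13,97.47)"
```

```text
t: 1.1
position: [0.448, -0.0464, 0.1674]
orientation: [[-0.134, 0.991, 0.0], [0.991, 0.134, -0.0], [-0.0, 0.0, -1.0]]
contact_force: [1.1, -0.6, 1.1]
grip_width: 0.0527
go [18.4299 13.6218  3.7354] [0.0002 0.0042 0.2359]
```

```bash
python3 -m inch '[{"offset":[18.4,13.6,3.7],"angular":[0,0,0],"hand":0.6},{"offset":[18.4,13.6,3.7],"angular":[0,0,0],"hand":0.6},{"offset":[18.4,13.6,3.7],"angular":[0,0,0],"hand":0.6},{"offset":[18.4,13.6,3.7],"angular":[0,0,0],"hand":0.6},{"offset":[18.4,13.6,3.7],"angular":[0,0,0],"hand":0.6},{"offset":[18.4,13.6,3.7],"angular":[0,0,0],"hand":0.6},{"offset":[18.4,13.6,3.7],"angular":[0,0,0],"hand":0.6},{"offset":[18.4,13.6,3.7],"angular":[0,0,0],"hand":0.6},{"offset":[18.4,13.6,3.7],"angular":[0,0,0],"hand":0.6},{"offset":[18.4,13.6,3.7],"angular":[0,0,0],"hand":0.6}]'; python3 -c "
from h import *
go(.5583,.1545,.025,97.47)"
```

```text
t: 2.1
position: [0.5584, 0.1509, 0.1311]
orientation: [[-0.129, 0.992, 0.0], [0.992, 0.129, -0.0], [-0.0, 0.0, -1.0]]
contact_force: [-0.8, -0.6, -0.0]
grip_width: 0.0528
go [ 0.3607  0.037  10.608 ] [ 0.0218  0.0042 -0.0584]
```

```bash
python3 -m inch '[{"offset":[0.2,0,4],"angular":[0,0,0],"hand":0.6},{"offset":[0.2,0,7],"angular":[0,0,0],"hand":0.6},{"offset":[0.2,0,9],"angular":[0,0,0],"hand":0.6},{"offset":[0.2,0,10.6],"angular":[0,0,0],"hand":0.6},{"offset":[0.2,0,10.6],"angular":[0,0,0],"hand":0.6},{"offset":[0.2,0,10.6],"angular":[0,0,0],"hand":0.2},{"offset":[0.2,0,10.6],"angular":[0,0,0],"hand":0.2},{"offset":[0.2,0,10.6],"angular":[0,0,0],"hand":0.2},{"offset":[0.2,0,10.6],"angular":[0,0,0],"hand":0.2},{"offset":[0.2,0,10.6],"angular":[0,0,0],"hand":0.2}]' 10; python3 -c "
from h import *
s=env.state();print(s['position'])
h=np.array([.5332,.3459,.028]); d=s['position']-h
print(d)
"
```

```text
t: 3.1
position: [0.5603, 0.1539, 0.0261]
orientation: [[-0.13, 0.992, 0.006], [0.992, 0.13, 0.001], [-0.0, 0.006, -1.0]]
contact_force: [7.4, 1.5, -1.2]
grip_width: 0.0257
[0.5603 0.1539 0.0261]
[ 0.0271 -0.192  -0.0019]
```

```bash
python3 -m inch '[{"offset":[0.07,0,-1.0],"angular":[0,0,0],"hand":0.2},{"offset":[0.3,0,-2.7],"angular":[0,0,0],"hand":0.2},{"offset":[0.77,0,-4.65],"angular":[0,0,0],"hand":0.2},{"offset":[1.45,0,-6.55],"angular":[0,0,0],"hand":0.2},{"offset":[2.3,0,-8.4],"angular":[0,0,0],"hand":0.2},{"offset":[3.35,0,-10.1],"angular":[0,0,0],"hand":0.2},{"offset":[4.6,0,-11.7],"angular":[0,0,0],"hand":0.2},{"offset":[5.95,0,-13.2],"angular":[0,0,0],"hand":0.2},{"offset":[7.5,0,-14.5],"angular":[0,0,0],"hand":0.2},{"offset":[9.2,0,-15.65],"angular":[0,0,0],"hand":0.2}]' 12
python3 - <<'E'
from h import *
s=env.state();h=np.array([.5332,.3459,.028]); d=s['position']-h
print(d,s['contact_force'],s['moment'])
cv2.imwrite("pics/side1.png",env.snapshot("side")[130:300,180:420,::-1].repeat(3,0).repeat(3,1))
E
```

```text
t: 4.1
position: [0.549, 0.2451, 0.1838]
orientation: [[-0.129, 0.992, 0.01], [0.992, 0.129, 0.001], [-0.0, 0.01, -1.0]]
contact_force: [15.2, 1.8, -1.4]
grip_width: 0.026
[ 0.0158 -0.1008  0.1558] [15.249   1.7734 -1.4015] [ 0.1813 -2.5256 -0.0216]
```

View pics/side1.png

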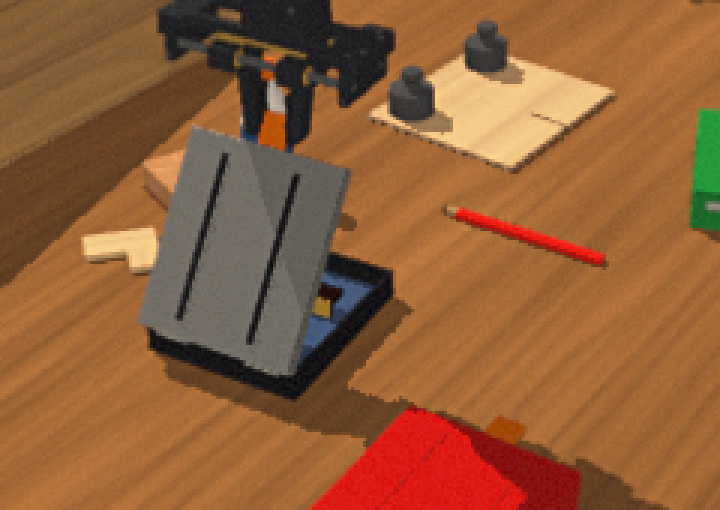

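The side view shows the lid about 56° open, with the tab between the fingers at (268,110) in the crop and the brass of the square visible inside at (325,300). I continue past the balance point.

```bash
python3 -m inch '[{"offset":[1.77,0.1,-0.97],"angular":[0,0,0],"hand":0.2},{"offset":[3.64,0.2,-1.74],"angular":[0,0,0],"hand":0.2},{"offset":[5.58,0.2,-2.32],"angular":[0,0,0],"hand":0.2},{"offset":[7.57,0.2,-2.7],"angular":[0,0,0],"hand":0.2},{"offset":[9.58,0.2,-2.86],"angular":[0,0,0],"hand":0.2},{"offset":[11.6,0.2,-2.81],"angular":[0,0,0],"hand":0.2},{"offset":[13.27,0.2,-2.61],"angular":[0,0,0],"hand":0.2},{"offset":[13.27,0.2,-2.61],"angular":[0,0,0],"hand":0.2},{"offset":[13.27,0.2,-2.61],"angular":[0,0,0],"hand":0.6},{"offset":[13.27,0.2,-2.61],"angular":[0,0,0],"hand":0.6}]' 12; python3 -m inch '[{"offset":[0,0,0],"angular":[0,0,0],"hand":0.7},{"offset":[0,0,0],"angular":[0,0,0],"hand":0.7},{"offset":[0,0,-3],"angular":[0,0,0],"hand":0.7},{"offset":[0,0,-7],"angular":[0,0,0],"hand":0.7},{"offset":[-4,0,-7],"angular":[0,0,0],"hand":0.7},{"offset":[-8,0,-7],"angular":[0,0,0],"hand":0.7},{"offset":[-12,0,-7],"angular":[0,0,0],"hand":0.7},{"offset":[-16,0,-5],"angular":[0,0,0],"hand":0.7},{"offset":[-19,0,-5],"angular":[0,0,0],"hand":0.7},{"offset":[-19,0,-5],"angular":[0,0,0],"hand":0.7}]'
```

```text
t: 5.15
position: [0.5307, 0.3766, 0.2075]
orientation: [[-0.13, 0.991, -0.0], [0.991, 0.13, -0.0], [-0.0, -0.0, -1.0]]
contact_force: [0.3, 1.1, -0.5]
grip_width: 0.0397
t: 6.15
position: [0.556, 0.1852, 0.257]
orientation: [[-0.126, 0.992, -0.001], [0.992, 0.126, -0.001], [-0.001, -0.001, -1.0]]
contact_force: [0.3, -0.8, 0.3]
grip_width: 0.0622
```

```bash
python3 -m inch '[{"offset":[-4,-2,0],"angular":[0,0,-8],"hand":0.7},{"offset":[-8,-5,0],"angular":[0,0,-16],"hand":0.7},{"offset":[-12,-8,0],"angular":[0,0,-24],"hand":0.7},{"offset":[-15,-10,0],"angular":[0,0,-32],"hand":0.7},{"offset":[-15,-10,0],"angular":[0,0,-40],"hand":0.7},{"offset":[-15,-10,0],"angular":[0,0,-48],"hand":0.7},{"offset":[-15,-10,0],"angular":[0,0,-56],"hand":0.7},{"offset":[-15,-10,0],"angular":[0,0,-64],"hand":0.7},{"offset":[-15,-10,0],"angular":[0,0,-72],"hand":0.7},{"offset":[-15,-10,0],"angular":[0,0,-80],"hand":0.7}]'
python3 - <<'E'
from h import *
t=env.snapshot("top")[...,::-1];s=env.snapshot("side")[...,::-1]
cv2.imwrite("pics/top2.png",t);cv2.imwrite("pics/side2.png",s)
a=cv2.resize(t[130:230,180:310],None,fx=5,fy=5,interpolation=cv2.INTER_CUBIC)[:350]
b=cv2.resize(s[150:270,200:400],None,fx=2,fy=2)
o=np.zeros((600,650,3),np.uint8);o[:350]=a;o[350:590,:400]=b;cv2.imwrite("pics/c2.png",o)
E
```

```text
t: 7.15
position: [0.4761, 0.0273, 0.2576]
orientation: [[-0.999, 0.038, 0.0], [0.038, 0.999, 0.0], [-0.0, 0.0, -1.0]]
contact_force: [-0.2, 0.8, 0.3]
grip_width: 0.0618
```

View pics/c2.png

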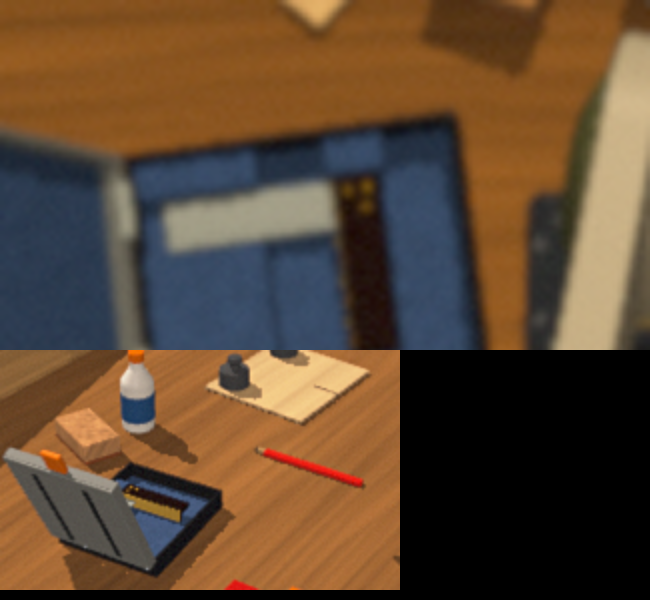

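The lid is open on its stop. The square's stock is the dark bar at about px (254,185). Its blade is at the far (+x) end, px 213–247 by 171, as described. Now I measure the stock and refine the mark from the side view.

Run:
```python
from h import *
im=cv2.imread("pics/top2.png"); hsv=cv2.cvtColor(im,cv2.COLOR_BGR2HSV); H,S,V=[hsv[...,i].astype(int) for i in range(3)]
B,G,R=[im[...,i].astype(int) for i in range(3)]
m=((R>=B)&(V<75)).astype(np.uint8)
m=((R+8>=B)&(V<80)).astype(np.uint8)
c=biggest(m,(240,160,266,215)); w=cast("top",c.reshape(-1,2),.026)[:,:2]*1000; print("stock",cv2.minAreaRect(w.astype(np.float32)))
m=((S<70)&(V>130)).astype(np.uint8)
c=biggest(m,(211,160,252,182)); w=cast("top",c.reshape(-1,2),.018)[:,:2]*1000; print("blade",cv2.minAreaRect(w.astype(np.float32)))
# ply and mark
for n,roi in(("top",(365,120,470,205)),("side",(300,140,390,190))):
    im=cv2.imread(f"pics/{n}2.png").astype(int)
    print(n)
im=cv2.imread("pics/side2.png"); g=im.mean(2).astype(int)
print(g[160:180,352:384])
go(.5488,.2269,.12,187.47)
```

```text
stock ((550.2919921875, 230.13177490234375), (94.71887969970703, 27.116714477539062), 7.004910945892334)
blade ((578.3171997070312, 290.2537841796875), (23.250106811523438, 85.73736572265625), 7.264889717102051)
top
side
[[192 195 191 193 191 190 192 187 186 185 182 177 177 181 184 188 187 188
  185 186 188 187 189 191 192 195 192 193 194 194 192 176]
 [191 193 193 191 192 193 189 189 185 178 178 181 182 185 184 186 189 186
  187 190 191 190 190 192 192 192 192 190 192 187 160 128]
 [193 193 191 190 191 188 187 183 180 175 179 183 183 185 185 185 187 187
  188 191 190 192 194 191 191 192 191 191 188 159 105  77]
 [191 192 192 190 188 186 181 176 179 182 182 186 186 185 189 186 188 188
  191 192 192 191 191 189 190 191 193 180 132  92  81  67]
 [192 192 191 186 182 180 176 180 180 185 184 187 187 186 188 190 191 190
  192 193 191 192 190 192 192 187 159 124  87  66  79  98]
 [191 190 186 180 178 178 181 181 186 186 185 189 188 190 190 190 192 193
  192 190 189 192 192 194 186 158 109  72  62  74 107 109]
 [188 182 179 178 181 180 185 185 187 189 187 188 189 190 190 191 193 192
  191 1
[... 1136 characters left out ...]
4 192 189 190 191 193 190 176 121  91  86  69 101  98
  104 107 112 116 113 112 112 108 105 104 108 105 106 108]
 [194 196 196 191 191 191 191 191 195 191 162 126  86  61  68  71 101 105
  108 112 113 114 115 110 106 108 103 104 106 107 105 107]
 [197 196 195 189 189 191 194 194 189 161 107  68  62  72  95  97 107 111
  110 114 111 112 108 107 107 103 108 107 105 105 107 107]
 [196 190 189 190 189 194 194 175 123  89  84  56  68  92 106 106 111 107
  115 112 107 113 104 102 102 105 102 104 105 102 104 108]
 [192 189 186 191 192 187 160 124  87  65  70  97  98 105 104 115 112 113
  109 111 107 106 102 104 107 110 107 108 104 107 107 113]]
go [-6.4194 20.2552 13.7594] [ 0.0067  0.0217 -9.8839]
```

```bash
python3 -m inch '[{"offset":[-1.5,4,2.5],"angular":[0,0,-3],"hand":0.5},{"offset":[-3,8,5],"angular":[0,0,-6],"hand":0.5},{"offset":[-4.2,12,8],"angular":[0,0,-9.9],"hand":0.5},{"offset":[-5.6,16,11],"angular":[0,0,-9.9],"hand":0.5},{"offset":[-7,20.5,13.8],"angular":[0,0,-9.9],"hand":0.5},{"offset":[-7,20.5,13.8],"angular":[0,0,-9.9],"hand":0.5},{"offset":[-7,20.5,15],"angular":[0,0,-9.9],"hand":0.5},{"offset":[-7,20.5,16],"angular":[0,0,-9.9],"hand":0.5},{"offset":[-7,20.5,16],"angular":[0,0,-9.9],"hand":0.5},{"offset":[-7,20.5,16],"angular":[0,0,-9.9],"hand":0.5}]'
python3 - <<'E'
from h import *
s=env.state();print(s['position'],s['contact_force']);go(.5548,.2292,.017,187.47)
print("side mark",cast("side",[[358,167.7],[368.3,171.7]],.0065))
im=cv2.imread("pics/top2.png");hsv=cv2.cvtColor(im,cv2.COLOR_BGR2HSV);m=((hsv[...,2]>150)&(hsv[...,1]<150)).astype(np.uint8)
c=biggest(m,(365,120,470,205)).reshape(-1,2)
b=c[(c[:,1]>190)&(c[:,0]>380)&(c[:,0]<452)];w=cast("top",b,.0065);print("top edge fit",np.polyfit(w[:,1],w[:,0],1),np.polyval(np.polyfit(w[:,1],w[:,0],1),-.2055))
im=cv2.imread("pics/side2.png");hsv=cv2.cvtColor(im,cv2.COLOR_BGR2HSV);g=im.mean(2)
pts=[]
for r in range(163,182):
    row=g[r,350:392]; k=np.where(row<150)[0]; k=[i for i in k if i+3<len(row) and row[i:i+4].max()<151]
    if k: i=k[0]; pts.append([350+i-(150-row[i])/(row[i-1]-row[i]),r])
w=cast("side",pts,.0065);p=np.polyfit(w[:,1],w[:,0],1);print("side edge",p,np.polyval(p,-.2055),(w[:,0]-np.polyval(p,w[:,1]))*1e3)
E
```

```text
t: 8.25
position: [0.5552, 0.2274, 0.098]
orientation: [[-0.992, -0.127, 0.001], [-0.127, 0.992, 0.0], [-0.001, -0.0, -1.0]]
contact_force: [-0.3, -1.3, -1.1]
grip_width: 0.0443
[0.5552 0.2274 0.098 ] [-0.3171 -1.2631 -1.1441]
go [0.02   0.1851 8.0972] [-0.0018  0.043  -0.1975]
side mark [[ 0.5534 -0.2114  0.0065]
 [ 0.5115 -0.2077  0.0065]]
top edge fit [0.0401 0.5178] 0.5095382490607788
side edge [0.0247 0.5174] 0.5122877209738832 [ 0.2223  0.2818 -0.3704  0.0617  0.0343 -0.3777 -0.0951 -0.0399 -0.4391
  1.4631 -0.0242 -0.6724  0.3579 -0.1615 -0.7391  0.2673 -0.1068 -0.345
  0.6831]
```

```bash
python3 -m inch '[{"offset":[0,0.15,3],"angular":[0,0,0],"hand":0.5},{"offset":[0,0.15,5],"angular":[0,0,0],"hand":0.5},{"offset":[0,0.15,7],"angular":[0,0,0],"hand":0.5},{"offset":[0,0.15,8.1],"angular":[0,0,0],"hand":0.5},{"offset":[0,0.15,8.1],"angular":[0,0,0],"hand":0.5},{"offset":[0,0.15,8.1],"angular":[0,0,0],"hand":0.1},{"offset":[0,0.15,8.1],"angular":[0,0,0],"hand":0.1},{"offset":[0,0.15,8.1],"angular":[0,0,0],"hand":0.1},{"offset":[0,0.15,8.1],"angular":[0,0,0],"hand":0.1},{"offset":[0,0.15,8.1],"angular":[0,0,0],"hand":0.1}]' 40
```

```text
t: 9.25
position: [0.5553, 0.2299, 0.0173]
orientation: [[-0.992, -0.129, 0.002], [-0.129, 0.992, 0.0], [-0.002, 0.0, -1.0]]
contact_force: [-1.3, -0.4, 6.5]
grip_width: 0.0232
```

```bash
python3 -m inch '[{"offset":[0,0,-0.5],"angular":[0,0,0],"hand":0.1},{"offset":[0,0,-1.5],"angular":[0,0,0],"hand":0.1},{"offset":[0,0,-3],"angular":[0,0,0],"hand":0.1},{"offset":[0,0,-5],"angular":[0,0,0],"hand":0.1},{"offset":[0,0,-7],"angular":[0,0,0],"hand":0.1},{"offset":[0,0,-9],"angular":[0,0,0],"hand":0.1},{"offset":[0,0,-11],"angular":[0,0,0],"hand":0.1},{"offset":[0,0,-12],"angular":[0,0,0],"hand":0.1},{"offset":[0,0,-12],"angular":[0,0,0],"hand":0.1},{"offset":[0,0,-12],"angular":[0,0,0],"hand":0.1}]' 40;  python3 -c "
from h import *
go(.484,-.1637,.10,88.87)"
```

```text
t: 10.25
position: [0.5545, 0.2297, 0.1358]
orientation: [[-0.992, -0.128, -0.001], [-0.128, 0.992, -0.0], [0.001, -0.0, -1.0]]
contact_force: [-0.7, 0.2, -1.6]
grip_width: 0.0234
go [ 12.038  -38.1124   3.5931] [-0.0394 -0.0308 98.51  ]
```

```bash
python3 -m inch '[{"offset":[3,-3,-1],"angular":[0,0,0],"hand":0.1},{"offset":[6,-7,-1],"angular":[0,0,0],"hand":0.1},{"offset":[9,-11,-1],"angular":[0,0,8],"hand":0.1},{"offset":[12,-15,-1],"angular":[0,0,16],"hand":0.1},{"offset":[12,-19,-1],"angular":[0,0,24],"hand":0.1},{"offset":[12,-23,-1],"angular":[0,0,32],"hand":0.1},{"offset":[12,-27,-1],"angular":[0,0,40],"hand":0.1},{"offset":[12,-31,-1],"angular":[0,0,48],"hand":0.1},{"offset":[12,-35,-1],"angular":[0,0,56],"hand":0.1},{"offset":[12,-38,-1],"angular":[0,0,64],"hand":0.1}]' 40;  python3 -m inch '[{"offset":[0,0,0],"angular":[0,0,8],"hand":0.1},{"offset":[0,0,0],"angular":[0,0,16],"hand":0.1},{"offset":[0,0,0],"angular":[0,0,24],"hand":0.1},{"offset":[0,0,0],"angular":[0,0,32],"hand":0.1},{"offset":[0,0,0],"angular":[0,0,34.5],"hand":0.1},{"offset":[0,0,0],"angular":[0,0,34.5],"hand":0.1},{"offset":[0,0,0],"angular":[0,0,34.5],"hand":0.1},{"offset":[0,0,0],"angular":[0,0,34.5],"hand":0.1},{"offset":[0,0,0],"angular":[0,0,34.5],"hand":0.1},{"offset":[0,0,0],"angular":[0,0,34.5],"hand":0.1}]' 40
python3 - <<'E'
from h import *
t=env.snapshot("top")[...,::-1];s=env.snapshot("side")[...,::-1]
cv2.imwrite("pics/top3.png",t);cv2.imwrite("pics/side3.png",s)
a=cv2.resize(t[115:215,350:470],None,fx=4,fy=4,interpolation=cv2.INTER_CUBIC)
b=cv2.resize(s[110:210,280:410],None,fx=4,fy=4,interpolation=cv2.INTER_CUBIC)[:200+0] if 0 else cv2.resize(s[110:210,300:420],None,fx=2.66,fy=2,interpolation=cv2.INTER_CUBIC)
o=np.zeros((600,480,3),np.uint8);o[:400]=a;o[400:,:b.shape[1]]=b;cv2.imwrite("pics/c3.png",o)
go(.484,-.1637,.02,88.87)
E
```

```text
t: 11.25
position: [0.4841, -0.1645, 0.1453]
orientation: [[-0.544, 0.839, -0.001], [0.839, 0.544, 0.001], [0.001, -0.001, -1.0]]
contact_force: [0.3, -0.3, -1.0]
grip_width: 0.0232
t: 12.25
position: [0.4845, -0.1625, 0.1463]
orientation: [[0.019, 1.0, -0.0], [1.0, -0.019, 0.0], [0.0, -0.0, -1.0]]
contact_force: [0.2, -0.4, -0.7]
grip_width: 0.0234
go [-0.1263 -0.0519 12.6283] [-0.0002 -0.0014  0.0203]
```

View pics/c3.png

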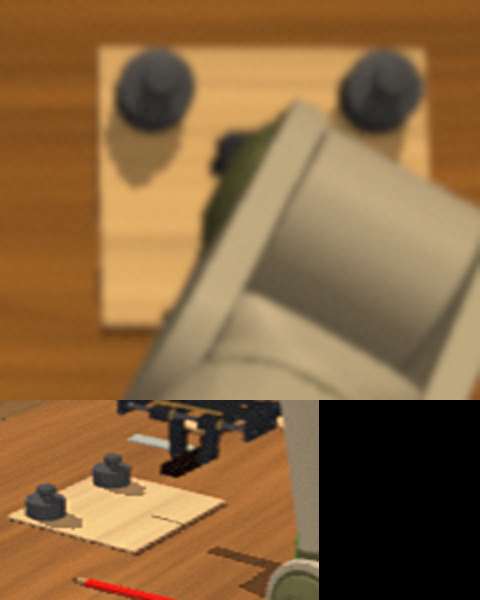

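The square is held level with its blade out over the blank; in the side view the mark is unobstructed. The top view is blocked by the forearm. I lower to hover 3 mm above the bench, about 14 mm short of the edge.

```bash
python3 -m inch '[{"offset":[0,0,2],"angular":[0,0,0],"hand":0.1},{"offset":[0,0,5],"angular":[0,0,0],"hand":0.1},{"offset":[0,0,8],"angular":[0,0,0],"hand":0.1},{"offset":[0,0,10],"angular":[0,0,0],"hand":0.1},{"offset":[0,0,11.5],"angular":[0,0,0],"hand":0.1},{"offset":[0,0,12.6],"angular":[0,0,0],"hand":0.1},{"offset":[0,0,13.2],"angular":[0,0,0],"hand":0.1},{"offset":[0,0,13.4],"angular":[0,0,0],"hand":0.1},{"offset":[0,0,13.4],"angular":[0,0,0],"hand":0.1},{"offset":[0,0,13.4],"angular":[0,0,0],"hand":0.1}]' 40
python3 - <<'E'
from h import *
s=env.snapshot("side")[...,::-1];cv2.imwrite("pics/side4.png",s)
cv2.imwrite("pics/c4.png",cv2.resize(s[135:205,300:400],None,fx=8,fy=8,interpolation=cv2.INTER_CUBIC))
print(env.state()['position'])
E
```

```text
t: 13.35
position: [0.4849, -0.1626, 0.0129]
orientation: [[0.02, 1.0, 0.001], [1.0, -0.02, -0.001], [-0.001, 0.001, -1.0]]
contact_force: [-1.1, -0.2, -1.9]
grip_width: 0.0232
[ 0.4849 -0.1626  0.0129]
```

View pics/c4.png

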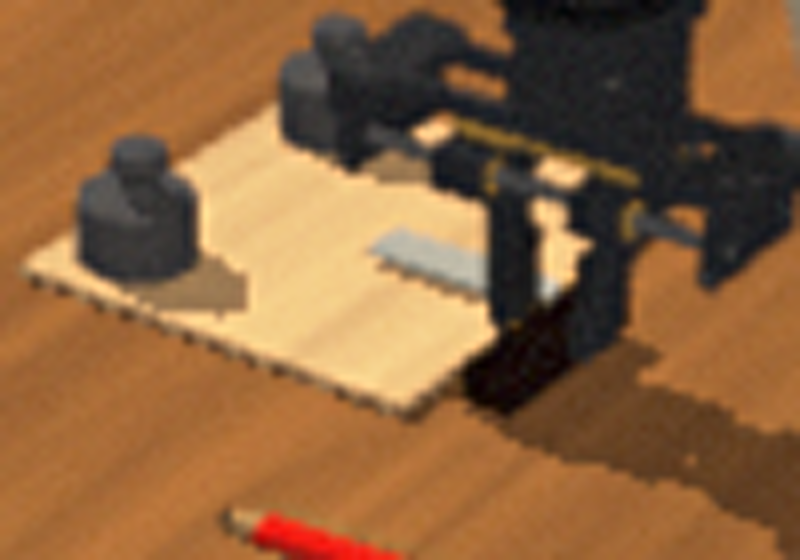

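The blade's free end is visible (crop 370–490, 230–300), while the finger covers the mark. I compare the blade's outer edge with the mark line from the earlier side picture, same camera and subpixel.

Run:
```python
from h import *
a=cv2.imread("pics/side2.png").mean(2)
pts=[]
for c in range(356,368):   # mark: dark centroid per column
    r0=167.6+(c-357.5)*(171.6-167.6)/10.8; rs=np.arange(int(r0)-3,int(r0)+5); col=a[rs,c]
    w=np.clip(np.percentile(col,75)-8-col,0,None)
    if w.sum()>15: pts.append([c,(w*rs).sum()/w.sum()])
pts=np.array(pts);print(pts.round(2).tolist())
w=cast("side",pts,.0065);p=np.polyfit(w[:,0],w[:,1],1);print("mark y(x)",p,"y at .511,.53,.55:",np.polyval(p,[.511,.53,.55]))
im=cv2.imread("pics/side4.png").astype(int); sat=im[...,2]-im[...,0]
print(sat[160:175,343:362])
w=cast("top",[[c,r] for c,r in [(417.05,181),(417.5,196)]],.0065);print("top mark",w[:,:2])
```

```text
[[357.0, 167.61], [358.0, 167.76], [359.0, 167.93], [360.0, 168.58], [361.0, 169.0], [362.0, 169.08], [363.0, 169.61], [364.0, 170.08], [365.0, 171.86], [366.0, 172.73], [367.0, 173.62]]
mark y(x) [-0.359  -0.0145] y at .511,.53,.55: [-0.1979 -0.2047 -0.2119]
[[106 107 109 106 106 108 107 106 109 109 107 110 110 116 117  97  90  40
    5]
 [108 107 107 106 108 108 108 111 107 108 109 108 108 108 112 115 117  88
   14]
 [108 106 106 107 111 111 111 109 110 109 108 107 107 111 109 111 114  91
   15]
 [108 107 109 109 108 104  80  69  95 110 108 113 111 110 109 109 115  88
   16]
 [108 107 110 105  77  47  30  24  41  64  68  97 107 111 111 113 115  92
   22]
 [107 105 108  76  29  19  18  21  23  25  25  43  61  66  96 108 114  97
   21]
 [107 107 100  54  19  14  20  23  23  25  22  23  25  25  38  58  66  71
   12]
 [108 111 110 103  86  29  26  23  18  22  21  22  23  23  23  28  27  25
    5]
 [105 106 107 110  91  72  69  44  21  16  20  22  23  24  23  24  23  19
    3]
 [106 108 108 108 110 115 114  75  64  61  41  24  18  21  22  22  24  20
    4]
 [106 105 105 106 106 111 111 111 115 115  80  69  59  41  24  16  21  15
    2]
 [107 106 108 110 108 106 110 110 110 112 112 115  87  77  71  62  48  24
   -3]
 [108 108 106 108 107 106 107 106 109 106 110 107 112 112 116  90  83  63
    9]
 [105 108 110 106 109 109 107 111 106 105 107 106 107 108 108 113 116 122
   35]
 [108 108 107 109 108 106 109 107 107 107 106 105 106 107 104 105 109 118
   37]]
top mark [[ 0.5491 -0.2059]
 [ 0.5088 -0.205 ]]
```

Run:
```python
from h import *
m=cast("side",[(358.4,168),(361.5,169),(364.5,170),(367.3,171)],.0065); p=np.polyfit(m[:,0],m[:,1],1)
b=cast("side",[(351,163.55),(353,164.05),(355,164.9),(357,165.53),(359,166.0)],.01385); q=np.polyfit(b[:,0],b[:,1],1)
n=cast("side",[(349,168),(352,169),(355,170.1),(358,171.2)],.01135); k=np.polyfit(n[:,0],n[:,1],1)
print(m,p,b,q,n,k,sep="\n")
tip=cast("side",[(347.2,164.4)],.01385); print(tip)
```

```text
[[ 0.5512 -0.2103  0.0065]
 [ 0.5393 -0.2105  0.0065]
 [ 0.5276 -0.2104  0.0065]
 [ 0.5166 -0.2099  0.0065]]
[-0.012  -0.2039]
[[ 0.5809 -0.2107  0.0139]
 [ 0.5736 -0.2117  0.0139]
 [ 0.5651 -0.2105  0.0139]
 [ 0.5573 -0.2106  0.0139]
 [ 0.5502 -0.2117  0.0139]]
[ 0.0101 -0.2167]
[[ 0.5723 -0.1836  0.0113]
 [ 0.5606 -0.1836  0.0113]
 [ 0.5486 -0.183   0.0113]
 [ 0.5367 -0.1824  0.0113]]
[-0.0374 -0.1624]
[[ 0.5881 -0.1978  0.0139]]
```

Same-camera comparison: the mark is at y ≈ -0.2103, and the blade edge is on that line to within about 0.7 mm. I go down almost to the bench, then forward along the tool's y axis (the blank's x).

```bash
python3 -m inch '[{"offset":[0,0,0.1],"angular":[0,0,0],"hand":0.1},{"offset":[0,0,0.2],"angular":[0,0,0],"hand":0.1},{"offset":[0,0,0.3],"angular":[0,0,0],"hand":0.1},{"offset":[0,0.3,0.3],"angular":[0,0,0],"hand":0.1},{"offset":[0,0.6,0.3],"angular":[0,0,0],"hand":0.1},{"offset":[0,0.9,0.3],"angular":[0,0,0],"hand":0.1},{"offset":[0,1.1,0.3],"angular":[0,0,0],"hand":0.1},{"offset":[0,1.1,0.3],"angular":[0,0,0],"hand":0.1},{"offset":[0,1.1,0.3],"angular":[0,0,0],"hand":0.1},{"offset":[0,1.1,0.3],"angular":[0,0,0],"hand":0.1}]' 40;  python3 -m inch '[{"offset":[0,0.05,0],"angular":[0,0,0],"hand":0.1},{"offset":[0,0.1,0],"angular":[0,0,0],"hand":0.1},{"offset":[0,0.1,0],"angular":[0,0,0],"hand":0.1},{"offset":[0,0.15,0],"angular":[0,0,0],"hand":0.1},{"offset":[0,0.15,0],"angular":[0,0,0],"hand":0.1},{"offset":[0,0.2,0],"angular":[0,0,0],"hand":0.1},{"offset":[0,0.2,0],"angular":[0,0,0],"hand":0.1},{"offset":[0,0.2,0],"angular":[0,0,0],"hand":0.1},{"offset":[0,0.2,0],"angular":[0,0,0],"hand":0.1},{"offset":[0,0.2,0],"angular":[0,0,0],"hand":0.1}]' 40; python3 -c "
from h import *
s=env.state();print(s['position'],s['contact_force'],s['moment'])"
```

```text
t: 14.4
position: [0.4957, -0.1627, 0.0093]
orientation: [[0.02, 1.0, 0.0], [1.0, -0.02, -0.0], [-0.0, 0.0, -1.0]]
contact_force: [0.9, 0.1, 0.4]
grip_width: 0.0237
t: 15.4
position: [0.4976, -0.1627, 0.0093]
orientation: [[0.02, 1.0, 0.0], [1.0, -0.02, 0.0], [0.0, 0.0, -1.0]]
contact_force: [-1.8, 0.8, 3.3]
grip_width: 0.0235
[ 0.4976 -0.1627  0.0093] [-1.8015  0.7695  3.3002] [ 0.0192  0.2501 -0.0011]
```

```bash
python3 -m inch '[{"offset":[0,0.03,0],"angular":[0,0,0],"hand":0.1},{"offset":[0,0.06,0],"angular":[0,0,0],"hand":0.1},{"offset":[0,0.1,0],"angular":[0,0,0],"hand":0.1},{"offset":[0,0.1,0],"angular":[0,0,0],"hand":0.1},{"offset":[0,0.1,0],"angular":[0,0,0],"hand":0.1},{"offset":[0,0.1,0],"angular":[0,0,0],"hand":0.1},{"offset":[0,0.1,0],"angular":[0,0,0],"hand":0.1},{"offset":[0,0.1,0],"angular":[0,0,0],"hand":0.1},{"offset":[0,0.1,0],"angular":[0,0,0],"hand":0.1},{"offset":[0,0.1,0],"angular":[0,0,0],"hand":0.1}]' 40; python3 -c "
from h import *
s=env.state();print(s['position'],s['contact_force'],s['moment'])
cv2.imwrite('pics/side5.png',env.snapshot('side')[...,::-1])"
```

```text
t: 16.4
position: [0.4981, -0.1627, 0.0093]
orientation: [[0.019, 1.0, -0.001], [1.0, -0.019, 0.0], [0.0, -0.001, -1.0]]
contact_force: [-5.1, 0.3, 5.2]
grip_width: 0.0229
[ 0.4981 -0.1627  0.0093] [-5.0996  0.2867  5.2438] [-0.118   0.8689 -0.0337]
```

Contact with the edge at x ≈ 0.510, -5 N, and the stock on the bench. I release, then nudge it flush with the rear finger.

```bash
python3 -m inch '[{"offset":[0,0,0],"angular":[0,0,0],"hand":0.4},{"offset":[0,0,0],"angular":[0,0,0],"hand":0.4},{"offset":[0,0,0],"angular":[0,0,0],"hand":0.4},{"offset":[0,0,0],"angular":[0,0,0],"hand":0.4},{"offset":[0,0.2,0],"angular":[0,0,0],"hand":0.4},{"offset":[0,0.3,0],"angular":[0,0,0],"hand":0.4},{"offset":[0,0.4,0],"angular":[0,0,0],"hand":0.4},{"offset":[0,0.45,0],"angular":[0,0,0],"hand":0.4},{"offset":[0,0.5,0],"angular":[0,0,0],"hand":0.4},{"offset":[0,0.5,0],"angular":[0,0,0],"hand":0.4}]' 40; python3 -m inch '[{"offset":[0,0.03,0],"angular":[0,0,0],"hand":0.4},{"offset":[0,0.06,0],"angular":[0,0,0],"hand":0.4},{"offset":[0,0.08,0],"angular":[0,0,0],"hand":0.4},{"offset":[0,0.1,0],"angular":[0,0,0],"hand":0.4},{"offset":[0,0.12,0],"angular":[0,0,0],"hand":0.4},{"offset":[0,0.12,0],"angular":[0,0,0],"hand":0.4},{"offset":[0,0.12,0],"angular":[0,0,0],"hand":0.4},{"offset":[0,0.12,0],"angular":[0,0,0],"hand":0.4},{"offset":[0,0.12,0],"angular":[0,0,0],"hand":0.4},{"offset":[0,0.12,0],"angular":[0,0,0],"hand":0.4}]'
```

```text
t: 17.45
position: [0.5036, -0.1628, 0.0093]
orientation: [[0.02, 1.0, -0.0], [1.0, -0.02, 0.0], [0.0, -0.0, -1.0]]
contact_force: [0.5, -0.7, -0.5]
grip_width: 0.0352
t: 18.45
position: [0.5038, -0.1627, 0.0091]
orientation: [[0.019, 1.0, -0.003], [1.0, -0.019, 0.001], [0.001, -0.003, -1.0]]
contact_force: [-7.7, -1.7, 2.2]
grip_width: 0.0355
```

```bash
python3 -m inch '[{"offset":[0,-0.3,0],"angular":[0,0,0],"hand":0.4},{"offset":[0,-0.6,0],"angular":[0,0,0],"hand":0.4},{"offset":[0,-0.6,0],"angular":[0,0,0],"hand":0.4},{"offset":[0,-0.6,-1],"angular":[0,0,0],"hand":0.4},{"offset":[0,-0.6,-3],"angular":[0,0,0],"hand":0.4},{"offset":[0,-0.6,-6],"angular":[0,0,0],"hand":0.4},{"offset":[0,-0.6,-10],"angular":[0,0,0],"hand":0.4},{"offset":[0,-0.6,-14],"angular":[0,0,0],"hand":0.4},{"offset":[0,-0.6,-18],"angular":[0,0,0],"hand":0.4},{"offset":[0,-0.6,-20],"angular":[0,0,0],"hand":0.4}]'; python3 -m inch '[{"offset":[-4,-3,0],"angular":[0,0,0],"hand":0.4},{"offset":[-8,-6,0],"angular":[0,0,0],"hand":0.4},{"offset":[-12,-9,0],"angular":[0,0,0],"hand":0.4},{"offset":[-16,-12,0],"angular":[0,0,0],"hand":0.4},{"offset":[-20,-15,0],"angular":[0,0,0],"hand":0.4},{"offset":[-24,-18,0],"angular":[0,0,0],"hand":0.4},{"offset":[-28,-21,0],"angular":[0,0,0],"hand":0.4},{"offset":[-31,-24,0],"angular":[0,0,0],"hand":0.4},{"offset":[-31,-24,0],"angular":[0,0,0],"hand":0.4},{"offset":[-31,-24,0],"angular":[0,0,0],"hand":0.4}]'
python3 - <<'E'
from h import *
t=env.snapshot("top")[...,::-1];s=env.snapshot("side")[...,::-1]
cv2.imwrite("pics/top6.png",t);cv2.imwrite("pics/side6.png",s)
a=cv2.resize(t[150:210,370:465],None,fx=7,fy=7,interpolation=cv2.INTER_CUBIC)[100:]
b=cv2.resize(s[150:195,320:395],None,fx=6,fy=6,interpolation=cv2.INTER_CUBIC)
o=np.zeros((590,665,3),np.uint8);o[:320]=a;o[320:,:450]=b;cv2.imwrite("pics/c6.png",o)
E
```

```text
t: 19.45
position: [0.4995, -0.163, 0.2137]
orientation: [[0.019, 1.0, 0.005], [1.0, -0.019, -0.003], [-0.003, 0.005, -1.0]]
contact_force: [-0.6, -0.2, -0.5]
grip_width: 0.0348
t: 20.45
position: [0.2525, -0.4681, 0.2097]
orientation: [[0.021, 1.0, 0.0], [1.0, -0.021, -0.0], [-0.0, 0.0, -1.0]]
contact_force: [0.8, 0.6, -0.2]
grip_width: 0.0353
```

View pics/c6.png

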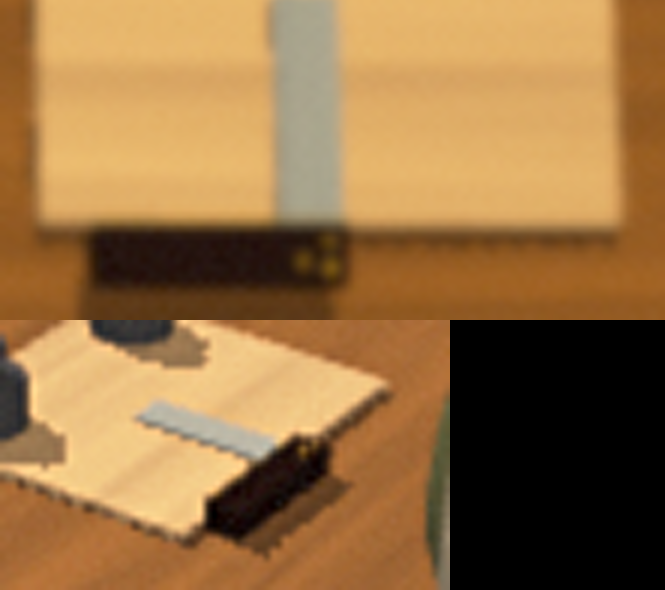

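The square lies in place, stock against the edge. In the top crop the blade's outer edge is near x ≈ 341 (col ≈ 418.3) and covers the mark, so it may be about 1 mm too far. I measure it subpixel, and also compare where the loose items were before and after.

Run:
```python
from h import *
A=cv2.imread("pics/top0.png").astype(float);A2=cv2.imread("pics/top2.png").astype(float);B=cv2.imread("pics/top6.png").astype(float)
f=lambda X:X[...,2]-X[...,0]
E=[];M=[]
for r in range(165,194):
    row=f(B)[r,408:426]; lo,hi=row[3:8].mean(),row[13:17].mean(); h=(lo+hi)/2
    i=max(k for k in range(17) if row[k]<h); E.append([408+i+(h-row[i])/(row[i+1]-row[i]),r])
for r in range(180,194):
    row=A.mean(2)[r,412:424]; w=np.clip(np.median(row)-3-row,0,None); M.append([412+(w*np.arange(12)).sum()/w.sum(),r])
we=cast("top",E,.01025);wm=cast("top",M,.0065)
pe=np.polyfit(we[:,0],we[:,1],1);pm=np.polyfit(wm[:,0],wm[:,1],1)
print("TOP edge",pe,"mark",pm);[print(x,np.polyval(pe,x)*1e3,np.polyval(pm,x)*1e3) for x in(.515,.535,.555)]
# side
S=cv2.imread("pics/side6.png").astype(float); g=f(S); P=[]
for c in range(346,364):
    col=g[155:180,c]; k=[i for i in range(1,25) if col[i-1]>=65>col[i]]
    if k: i=k[0]; P.append([c,155+i-1+(col[i-1]-65)/(col[i-1]-col[i])])
print(np.array(P).round(2).tolist())
w=cast("side",P,.01025); print("SIDE edge",(w[:,:2]*1e3).round(1).tolist())
# stock rear top edge vs ply edge; stock orientation from top
m=(B.max(2)<70).astype(np.uint8); c=biggest(m,(375,175,425,200)).reshape(-1,2)
ww=cast("top",c,.018)[:,:2]*1e3; print("stock",cv2.minAreaRect(ww.astype(np.float32)))
# loose items moved?
d=np.abs(A-B).max(2)
for n,(x0,y0,x1,y1) in dict(pencil=(325,190,350,265),offcut=(228,98,262,138),sander=(266,90,300,134),glue=(304,96,330,140)).items(): print(n,(d[y0:y1,x0:x1]>60).sum())
print("lid tab orange in side:",cast is not None)
```

```text
TOP edge [-0.0219 -0.1961] mark [-0.0171 -0.1964]
0.515 -207.41962800765035 -205.16615265737468
0.535 -207.8574029321468 -205.50787071544414
0.555 -208.29517785664325 -205.8495887735136
[[346.0, 163.0], [347.0, 163.11], [348.0, 163.55], [349.0, 164.0], [350.0, 164.13], [351.0, 164.54], [352.0, 164.96], [353.0, 165.05], [354.0, 165.53], [355.0, 165.84], [356.0, 166.0], [357.0, 166.51], [358.0, 166.92], [359.0, 167.07], [360.0, 167.54], [361.0, 167.96], [362.0, 168.14], [363.0, 168.55]]
SIDE edge [[600.1, -209.9], [597.0, -211.3], [592.5, -210.6], [588.1, -209.8], [584.9, -211.0], [580.6, -210.6], [576.3, -210.0], [573.3, -211.5], [568.8, -210.5], [564.9, -210.6], [561.6, -211.6], [557.0, -210.5], [552.8, -210.0], [549.6, -211.1], [545.2, -210.2], [541.0, -209.7], [537.7, -210.6], [533.5, -210.0]]
stock ((502.6905822753906, -153.8516845703125), (83.9791259765625, 5.296551704406738), 88.8758773803711)
pencil 0
offcut 0
sander 0
glue 0
lid tab orange in side: True
```

Run:
```python
from h import *
A=cv2.imread("pics/top0.png").astype(int);B=cv2.imread("pics/top6.png").astype(int)
for r in (166,170,174,178,182,186,190,194):
    print(r,"R-B",(B[r,404:424,2]-B[r,404:424,0]).tolist()[10:],"lum",B[r,404:424].mean(1).astype(int).tolist()[3:], "A",A[r,413:423].mean(1).astype(int).tolist())
# blade width both edges, top
f=(B[...,2]-B[...,0]).astype(float)
for r in (170,180,190):
    row=f[r,400:426]; h=(row[12:16].mean()+row[20:25].mean())/2
    k=[i+(h-row[i])/(row[i+1]-row[i]) for i in range(25) if (row[i]-h)*(row[i+1]-h)<0]; k=[400+v for v in k]; print(k,cast("top",[[v,r] for v in k],.01025)[:,1])
# ply side edges vs mark: distances, top and side
S=cv2.imread("pics/side2.png").astype(int);T=cv2.imread("pics/side6.png").astype(int)
for r in range(162,172): print(r,S[r,354:372].mean(1).astype(int).tolist(),T[r,354:372].mean(1).astype(int).tolist())
```

```text
166 R-B [30, 28, 32, 50, 91, 115, 121, 123, 122, 123] lum [162, 146, 148, 153, 155, 158, 158, 158, 158, 161, 164, 170, 173, 174, 173, 173, 173] A [169, 168, 168, 168, 169, 169, 168, 167, 168, 169]
170 R-B [29, 28, 32, 45, 79, 109, 121, 123, 123, 124] lum [165, 148, 149, 156, 156, 158, 157, 158, 159, 160, 163, 169, 173, 172, 172, 171, 172] A [169, 168, 168, 168, 167, 167, 168, 167, 167, 169]
174 R-B [29, 30, 30, 43, 73, 104, 117, 120, 118, 119] lum [160, 156, 151, 151, 155, 158, 159, 158, 159, 159, 160, 161, 161, 161, 161, 161, 160] A [155, 155, 155, 154, 155, 155, 155, 154, 156, 154]
178 R-B [29, 29, 30, 38, 64, 100, 117, 120, 119, 121] lum [165, 160, 152, 153, 155, 158, 158, 157, 160, 160, 160, 162, 164, 165, 164, 165, 163] A [159, 160, 159, 158, 157, 158, 159, 160, 158, 158]
182 R-B [29, 28, 30, 39, 67, 103, 118, 121, 122, 122] lum [167, 161, 153, 152, 157, 158, 159, 160, 158, 159, 160, 165, 167, 168, 167, 166, 167] A [164, 163, 160, 144, 127, 142, 160, 162, 163, 161]
186 R-B [29, 29, 29, 33, 59, 101, 118, 122, 124, 123] lum [172, 167, 151, 151, 155, 159, 158, 158, 158, 159, 160, 1
[... 1854 characters left out ...]
16, 161, 189, 193, 193, 196, 194, 193, 191, 190, 192, 190, 192] [180, 183, 179, 180, 180, 181, 181, 185, 185, 191, 195, 193, 195, 195, 190, 175, 195, 196]
169 [187, 185, 187, 185, 179, 176, 154, 127, 117, 164, 193, 193, 193, 193, 192, 195, 192, 186] [178, 175, 177, 180, 181, 179, 177, 180, 180, 183, 186, 191, 196, 189, 124, 80, 108, 109]
170 [186, 188, 189, 192, 192, 194, 187, 186, 179, 153, 140, 159, 167, 189, 192, 193, 161, 127] [130, 142, 163, 174, 174, 178, 180, 181, 179, 179, 182, 183, 172, 108, 50, 30, 53, 51]
171 [187, 190, 190, 192, 194, 194, 195, 196, 194, 187, 182, 181, 153, 137, 159, 157, 107, 70] [182, 179, 132, 131, 146, 162, 176, 176, 184, 182, 176, 122, 76, 35, 14, 36, 86, 54]
```

Run:
```python
from h import *
def cross(v,h,d=1):
    return [i+(h-v[i])/(v[i+1]-v[i]) for i in range(len(v)-1) if (v[i]-h)*(v[i+1]-h)<0]
for n in("top2","top6","top0"):
    g=cv2.imread(f"pics/{n}.png").astype(float)[...,1]; P=[];Q=[]
    for r in range(150,192):
        k=cross(g[r,450:468],(g[r,446:452].mean()+g[r,463:468].mean())/2)
        if k: P.append([450+k[0],r])
        k=cross(g[r,366:384],(g[r,366:370].mean()+g[r,379:384].mean())/2)
        if k: Q.append([366+k[0],r])
    for nm,X in(("-y",P),("+y",Q)):
        w=cast("top",X,.0065); p=np.polyfit(w[:,0],w[:,1],1); print(n,nm,p[0],np.polyval(p,.535),np.std(w[:,1]-np.polyval(p,w[:,0])))
g=cv2.imread("pics/side6.png").astype(float)[...,1]
P=[]
u=proj("side",[[x,-.3125,.0065] for x in np.linspace(.515,.60,18)])
v=proj("side",[[x,-.093,.0065] for x in np.linspace(.52,.60,18)])
for nm,X in(("-y",u),("+y",v)):
    P=[]
    for a,b in X:
        c=int(round(a)); r0=int(round(b))-7; col=g[r0:r0+15,c]; k=cross(col,150)
        if k: P.append([c,r0+(k[0] if nm=="-y" else k[-1])])
    w=cast("side",P,.0065); p=np.polyfit(w[:,0],w[:,1],1); print("side",nm,p[0],np.polyval(p,.535),np.std(w[:,1]-np.polyval(p,w[:,0])),len(P))
```

```text
top2 -y -0.04162454871248764 -0.31353700965241815 0.0005973909224145457
top2 +y 0.28959764177567676 -0.0977257413859727 0.007629997890501047
top6 -y -0.04152613121932259 -0.31351869209326166 0.0006200393668130678
top6 +y 0.007891516521651536 -0.09424443283925824 0.0006261653779515693
top0 -y -0.04180158184453765 -0.3135345091009081 0.0006119574947345977
top0 +y 0.00800222145626372 -0.09422547971451631 0.0006367183355566605
side -y -0.03749745551653486 -0.31775832499440715 0.0007426853592429658 18
side +y -0.02929077569989964 -0.09497400017501545 0.0007447726944143735 17
```

The two views disagree. Top says the edge is 2.2 mm past the mark's centre and no black shows; side says about 0, but the side camera carries a ~4 mm bias on the blank itself, which favours the top reading. I regrasp lightly, slide the square about 1.5 mm along the edge toward +y, and check again.

```bash
python3 -m inch '[{"offset":[4,3,0],"angular":[0,0,0],"hand":0.45},{"offset":[8,6,0],"angular":[0,0,0],"hand":0.45},{"offset":[12,9,0],"angular":[0,0,0],"hand":0.45},{"offset":[16,12,0],"angular":[0,0,0],"hand":0.45},{"offset":[20,15,0],"angular":[0,0,0],"hand":0.45},{"offset":[24,18,0],"angular":[0,0,0],"hand":0.45},{"offset":[28,21,0],"angular":[0,0,0],"hand":0.45},{"offset":[31,24,0],"angular":[0,0,0],"hand":0.45},{"offset":[31,24,4],"angular":[0,0,0],"hand":0.45},{"offset":[31,24,8],"angular":[0,0,0],"hand":0.45}]' 10; python3 -m inch '[{"offset":[0,0,3],"angular":[0,0,0],"hand":0.45},{"offset":[0,0,5],"angular":[0,0,0],"hand":0.45},{"offset":[0,0,7],"angular":[0,0,0],"hand":0.45},{"offset":[0,0,8],"angular":[0,0,0],"hand":0.45},{"offset":[0,0,8],"angular":[0,0,0],"hand":0.45},{"offset":[0,0,8],"angular":[0,0,0],"hand":0.45},{"offset":[0,0,8],"angular":[0,0,0],"hand":0.45},{"offset":[0,0,8],"angular":[0,0,0],"hand":0.45},{"offset":[0,0,8],"angular":[0,0,0],"hand":0.45},{"offset":[0,0,8],"angular":[0,0,0],"hand":0.45}]'; python3 -c "
from h import *
go(.4981,-.1627,.0095,88.87)"
```

```text
t: 21.55
position: [0.5, -0.1602, 0.1292]
orientation: [[0.015, 1.0, 0.003], [1.0, -0.015, -0.001], [-0.001, 0.003, -1.0]]
contact_force: [-0.1, -0.3, -0.1]
grip_width: 0.0397
t: 22.55
position: [0.4988, -0.1628, 0.0495]
orientation: [[0.02, 1.0, 0.0], [1.0, -0.02, -0.0], [-0.0, 0.0, -1.0]]
contact_force: [0.4, -0.2, 0.4]
grip_width: 0.0399
go [ 0.0096 -0.0716  4.0036] [0.0169 0.0091 0.0048]
```

Descend, grip lightly, slide 1.5 mm, release, nudge flush again.

```bash
python3 -m inch '[{"offset":[0,-0.07,2],"angular":[0,0,0],"hand":0.45},{"offset":[0,-0.07,3],"angular":[0,0,0],"hand":0.45},{"offset":[0,-0.07,3.7],"angular":[0,0,0],"hand":0.45},{"offset":[0,-0.07,4],"angular":[0,0,0],"hand":0.45},{"offset":[0,-0.07,4],"angular":[0,0,0],"hand":0.45},{"offset":[0,-0.07,4],"angular":[0,0,0],"hand":0.1},{"offset":[0,-0.07,4],"angular":[0,0,0],"hand":0.1},{"offset":[0,-0.07,4],"angular":[0,0,0],"hand":0.1},{"offset":[0,-0.07,4],"angular":[0,0,0],"hand":0.1},{"offset":[0,-0.07,4],"angular":[0,0,0],"hand":0.1}]' 12; python3 -m inch '[{"offset":[0.03,0,0],"angular":[0,0,0],"hand":0.1},{"offset":[0.06,0,0],"angular":[0,0,0],"hand":0.1},{"offset":[0.1,0,0],"angular":[0,0,0],"hand":0.1},{"offset":[0.13,0,0],"angular":[0,0,0],"hand":0.1},{"offset":[0.16,0,0],"angular":[0,0,0],"hand":0.1},{"offset":[0.16,0,0],"angular":[0,0,0],"hand":0.1},{"offset":[0.16,0,0],"angular":[0,0,0],"hand":0.1},{"offset":[0.16,0,0],"angular":[0,0,0],"hand":0.1},{"offset":[0.16,0,0],"angular":[0,0,0],"hand":0.1},{"offset":[0.16,0,0],"angular":[0,0,0],"hand":0.1}]' 12;  python3 -m inch '[{"offset":[0,0,0],"angular":[0,0,0],"hand":0.4},{"offset":[0,0,0],"angular":[0,0,0],"hand":0.4},{"offset":[0,0,0],"angular":[0,0,0],"hand":0.4},{"offset":[0,0,0],"angular":[0,0,0],"hand":0.4},{"offset":[0,0.2,0],"angular":[0,0,0],"hand":0.4},{"offset":[0,0.3,0],"angular":[0,0,0],"hand":0.4},{"offset":[0,0.4,0],"angular":[0,0,0],"hand":0.4},{"offset":[0,0.45,0],"angular":[0,0,0],"hand":0.4},{"offset":[0,0.5,0],"angular":[0,0,0],"hand":0.4},{"offset":[0,0.5,0],"angular":[0,0,0],"hand":0.4}]' 40
```

```text
t: 23.55
position: [0.4981, -0.1628, 0.0097]
orientation: [[0.02, 1.0, 0.0], [1.0, -0.02, -0.0], [-0.0, 0.0, -1.0]]
contact_force: [-2.8, 0.4, 5.2]
grip_width: 0.0236
t: 24.55
position: [0.4982, -0.1621, 0.0097]
orientation: [[0.019, 1.0, 0.0], [1.0, -0.019, -0.002], [-0.002, 0.0, -1.0]]
contact_force: [-4.4, -5.5, 3.6]
grip_width: 0.0238
t: 25.55
position: [0.5031, -0.1612, 0.0093]
orientation: [[0.02, 1.0, 0.0], [1.0, -0.02, 0.0], [0.0, 0.0, -1.0]]
contact_force: [-0.1, 0.7, 0.1]
grip_width: 0.0355
```

```bash
python3 -m inch '[{"offset":[0,0.04,0],"angular":[0,0,0],"hand":0.4},{"offset":[0,0.08,0],"angular":[0,0,0],"hand":0.4},{"offset":[0,0.12,0],"angular":[0,0,0],"hand":0.4},{"offset":[0,0.15,0],"angular":[0,0,0],"hand":0.4},{"offset":[0,0.17,0],"angular":[0,0,0],"hand":0.4},{"offset":[0,0.17,0],"angular":[0,0,0],"hand":0.4},{"offset":[0,0.17,0],"angular":[0,0,0],"hand":0.4},{"offset":[0,0.17,0],"angular":[0,0,0],"hand":0.4},{"offset":[0,0.17,0],"angular":[0,0,0],"hand":0.4},{"offset":[0,0.17,0],"angular":[0,0,0],"hand":0.4}]'; python3 -m inch '[{"offset":[0,-0.3,0],"angular":[0,0,0],"hand":0.4},{"offset":[0,-0.6,0],"angular":[0,0,0],"hand":0.4},{"offset":[0,-0.6,0],"angular":[0,0,0],"hand":0.4},{"offset":[0,-0.6,-1],"angular":[0,0,0],"hand":0.4},{"offset":[0,-0.6,-3],"angular":[0,0,0],"hand":0.4},{"offset":[0,-0.6,-6],"angular":[0,0,0],"hand":0.4},{"offset":[0,-0.6,-10],"angular":[0,0,0],"hand":0.4},{"offset":[0,-0.6,-14],"angular":[0,0,0],"hand":0.4},{"offset":[0,-0.6,-18],"angular":[0,0,0],"hand":0.4},{"offset":[0,-0.6,-20],"angular":[0,0,0],"hand":0.4}]'; python3 -m inch '[{"offset":[-4,-3,0],"angular":[0,0,0],"hand":0.4},{"offset":[-8,-6,0],"angular":[0,0,0],"hand":0.4},{"offset":[-12,-9,0],"angular":[0,0,0],"hand":0.4},{"offset":[-16,-12,0],"angular":[0,0,0],"hand":0.4},{"offset":[-20,-15,0],"angular":[0,0,0],"hand":0.4},{"offset":[-24,-18,0],"angular":[0,0,0],"hand":0.4},{"offset":[-28,-21,0],"angular":[0,0,0],"hand":0.4},{"offset":[-31,-24,0],"angular":[0,0,0],"hand":0.4},{"offset":[-31,-24,0],"angular":[0,0,0],"hand":0.4},{"offset":[-31,-24,0],"angular":[0,0,0],"hand":0.4}]'
cat > chk.py <<'E'
from h import *
import sys
k=sys.argv[1]
t=np.ascontiguousarray(env.snapshot("top")[...,::-1]);s=np.ascontiguousarray(env.snapshot("side")[...,::-1])
cv2.imwrite(f"pics/top{k}.png",t);cv2.imwrite(f"pics/side{k}.png",s)
B=t.astype(float);S=s.astype(float);f=lambda X:X[...,2]-X[...,0]
E=[]
for r in range(165,194):
    row=f(B)[r,408:426]; h=(row[3:8].mean()+row[13:17].mean())/2
    i=max(j for j in range(17) if row[j]<h); E.append([408+i+(h-row[i])/(row[i+1]-row[i]),r])
w=cast("top",E,.01025);p=np.polyfit(w[:,0],w[:,1],1);print("top edge slope",p[0],"y@.535",np.polyval(p,.535),"mark -0.2055")
P=[]
for c in range(346,364):
    col=f(S)[155:180,c]; q=[i for i in range(1,25) if col[i-1]>=65>col[i]]
    if q: i=q[0]; P.append([c,155+i-1+(col[i-1]-65)/(col[i-1]-col[i])])
w=cast("side",P,.01025);p=np.polyfit(w[:,0],w[:,1],1);print("side edge",p[0],np.polyval(p,.535),"mark -0.2104")
for r in(180,183,186,189,192): print(t[r,412:424].mean(1).astype(int).tolist())
A=cv2.imread("pics/top0.png").astype(float); d=np.abs(A-B).max(2)
for n,(x0,y0,x1,y1) in dict(pencil=(325,190,350,265),offcut=(228,98,262,138),sander=(266,90,300,134),glue=(304,96,330,140)).items(): print(n,(d[y0:y1,x0:x1]>60).sum())
E
python3 chk.py 7
```

```text
t: 26.55
position: [0.5038, -0.1612, 0.0091]
orientation: [[0.019, 1.0, -0.003], [1.0, -0.019, 0.001], [0.001, -0.003, -1.0]]
contact_force: [-6.4, -0.8, 2.8]
grip_width: 0.0353
t: 27.55
position: [0.4995, -0.1614, 0.2137]
orientation: [[0.019, 1.0, 0.005], [1.0, -0.019, -0.003], [-0.003, 0.005, -1.0]]
contact_force: [-0.2, -0.1, 0.3]
grip_width: 0.0355
t: 28.55
position: [0.2525, -0.4665, 0.2097]
orientation: [[0.021, 1.0, 0.0], [1.0, -0.021, -0.0], [-0.0, 0.0, -1.0]]
contact_force: [0.6, 0.8, 0.2]
grip_width: 0.0347
top edge slope -0.01895125832966921 y@.535 -0.20720949252401663 mark -0.2055
side edge 0.0002775025580288629 -0.2093149846690305 mark -0.2104
[159, 158, 158, 157, 159, 162, 164, 168, 166, 167, 167, 166]
[158, 158, 160, 159, 161, 161, 167, 169, 169, 169, 169, 168]
[158, 158, 158, 158, 160, 162, 165, 172, 172, 172, 172, 171]
[159, 158, 157, 159, 160, 161, 165, 171, 174, 172, 173, 172]
[157, 157, 157, 159, 159, 160, 162, 168, 168, 168, 168, 169]
pencil 0
offcut 0
sander 0
glue 0
```

Now top reads +1.7 mm and side -1.1 mm. Black would show clearly in the top view if the side reading were right, and none does, so I trust top. One more slide of about 1.2 mm, unloaded from the edge this time.

```bash
python3 -m inch '[{"offset":[4,3,0],"angular":[0,0,0],"hand":0.45},{"offset":[8,6,0],"angular":[0,0,0],"hand":0.45},{"offset":[12,9,0],"angular":[0,0,0],"hand":0.45},{"offset":[16,12,0],"angular":[0,0,0],"hand":0.45},{"offset":[20,15,0],"angular":[0,0,0],"hand":0.45},{"offset":[24,18,0],"angular":[0,0,0],"hand":0.45},{"offset":[28,21,0],"angular":[0,0,0],"hand":0.45},{"offset":[31,24,0],"angular":[0,0,0],"hand":0.45},{"offset":[31,24,4],"angular":[0,0,0],"hand":0.45},{"offset":[31,24,8],"angular":[0,0,0],"hand":0.45}]' 15; python3 -m inch '[{"offset":[0,0,3],"angular":[0,0,0],"hand":0.45},{"offset":[0,-0.05,6],"angular":[0,0,0],"hand":0.45},{"offset":[0,-0.1,9],"angular":[0,0,0],"hand":0.45},{"offset":[0,-0.1,11],"angular":[0,0,0],"hand":0.45},{"offset":[0,-0.1,12],"angular":[0,0,0],"hand":0.45},{"offset":[0,-0.1,12],"angular":[0,0,0],"hand":0.45},{"offset":[0,-0.1,12],"angular":[0,0,0],"hand":0.45},{"offset":[0,-0.1,12],"angular":[0,0,0],"hand":0.1},{"offset":[0,-0.1,12],"angular":[0,0,0],"hand":0.1},{"offset":[0,-0.1,12],"angular":[0,0,0],"hand":0.1}]' 20; python3 -m inch '[{"offset":[0,0,0],"angular":[0,0,0],"hand":0.1},{"offset":[0,0,0],"angular":[0,0,0],"hand":0.1},{"offset":[0,-0.06,-0.05],"angular":[0,0,0],"hand":0.1},{"offset":[0,-0.06,-0.05],"angular":[0,0,0],"hand":0.1},{"offset":[0.06,-0.06,-0.05],"angular":[0,0,0],"hand":0.1},{"offset":[0.13,-0.06,-0.05],"angular":[0,0,0],"hand":0.1},{"offset":[0.13,-0.06,-0.05],"angular":[0,0,0],"hand":0.1},{"offset":[0.13,-0.06,-0.05],"angular":[0,0,0],"hand":0.1},{"offset":[0.13,-0.06,-0.05],"angular":[0,0,0],"hand":0.1},{"offset":[0.13,-0.06,-0.05],"angular":[0,0,0],"hand":0.1}]' 20
```

```text
t: 29.65
position: [0.5, -0.1586, 0.1292]
orientation: [[0.015, 1.0, 0.003], [1.0, -0.015, -0.001], [-0.001, 0.003, -1.0]]
contact_force: [1.1, -1.5, -0.9]
grip_width: 0.0396
t: 30.65
position: [0.4981, -0.1613, 0.0101]
orientation: [[0.02, 1.0, 0.001], [1.0, -0.02, -0.001], [-0.001, 0.001, -1.0]]
contact_force: [-0.8, 1.1, 6.0]
grip_width: 0.0237
t: 31.65
position: [0.4975, -0.1602, 0.0101]
orientation: [[0.02, 1.0, 0.001], [1.0, -0.02, -0.001], [-0.001, 0.001, -1.0]]
contact_force: [-0.2, -3.6, 6.4]
grip_width: 0.0234
```

```bash
python3 -m inch '[{"offset":[0,0,0.08],"angular":[0,0,0],"hand":0.1},{"offset":[0,0,0.08],"angular":[0,0,0],"hand":0.4},{"offset":[0,0,0.08],"angular":[0,0,0],"hand":0.4},{"offset":[0,0,0.08],"angular":[0,0,0],"hand":0.4},{"offset":[0,0.2,0.08],"angular":[0,0,0],"hand":0.4},{"offset":[0,0.3,0.08],"angular":[0,0,0],"hand":0.4},{"offset":[0,0.4,0.08],"angular":[0,0,0],"hand":0.4},{"offset":[0,0.5,0.08],"angular":[0,0,0],"hand":0.4},{"offset":[0,0.55,0.08],"angular":[0,0,0],"hand":0.4},{"offset":[0,0.58,0.08],"angular":[0,0,0],"hand":0.4}]' 40; python3 -m inch '[{"offset":[0,0.04,0],"angular":[0,0,0],"hand":0.4},{"offset":[0,0.08,0],"angular":[0,0,0],"hand":0.4},{"offset":[0,0.12,0],"angular":[0,0,0],"hand":0.4},{"offset":[0,0.15,0],"angular":[0,0,0],"hand":0.4},{"offset":[0,0.17,0],"angular":[0,0,0],"hand":0.4},{"offset":[0,0.17,0],"angular":[0,0,0],"hand":0.4},{"offset":[0,0.17,0],"angular":[0,0,0],"hand":0.4},{"offset":[0,0.17,0],"angular":[0,0,0],"hand":0.4},{"offset":[0,0.17,0],"angular":[0,0,0],"hand":0.4},{"offset":[0,0.17,0],"angular":[0,0,0],"hand":0.4}]'; python3 -m inch '[{"offset":[0,-0.3,0],"angular":[0,0,0],"hand":0.4},{"offset":[0,-0.6,0],"angular":[0,0,0],"hand":0.4},{"offset":[0,-0.6,0],"angular":[0,0,0],"hand":0.4},{"offset":[0,-0.6,-1],"angular":[0,0,0],"hand":0.4},{"offset":[0,-0.6,-3],"angular":[0,0,0],"hand":0.4},{"offset":[0,-0.6,-6],"angular":[0,0,0],"hand":0.4},{"offset":[0,-0.6,-10],"angular":[0,0,0],"hand":0.4},{"offset":[0,-0.6,-14],"angular":[0,0,0],"hand":0.4},{"offset":[0,-0.6,-18],"angular":[0,0,0],"hand":0.4},{"offset":[0,-0.6,-20],"angular":[0,0,0],"hand":0.4}]'; python3 -m inch '[{"offset":[-4,-3,0],"angular":[0,0,0],"hand":0.4},{"offset":[-8,-6,0],"angular":[0,0,0],"hand":0.4},{"offset":[-12,-9,0],"angular":[0,0,0],"hand":0.4},{"offset":[-16,-12,0],"angular":[0,0,0],"hand":0.4},{"offset":[-20,-15,0],"angular":[0,0,0],"hand":0.4},{"offset":[-24,-18,0],"angular":[0,0,0],"hand":0.4},{"offset":[-28,-21,0],"angular":[0,0,0],"hand":0.4},{"offset":[-31,-24,0],"angular":[0,0,0],"hand":0.4},{"offset":[-31,-24,0],"angular":[0,0,0],"hand":0.4},{"offset":[-31,-24,0],"angular":[0,0,0],"hand":0.4}]'; python3 chk.py 8
python3 - <<'E'
import cv2,numpy as np
t=cv2.imread("pics/top8.png");s=cv2.imread("pics/side8.png")
a=cv2.resize(t[160:205,370:465],None,fx=7,fy=7,interpolation=cv2.INTER_CUBIC)
b=cv2.resize(s[140:265,195:395],(440,275))
o=np.zeros((590,665,3),np.uint8);o[:315]=a;o[315:,:440]=b;cv2.imwrite("pics/c8.png",o)
E
```

```text
t: 32.65
position: [0.5031, -0.1599, 0.009]
orientation: [[0.02, 1.0, -0.0], [1.0, -0.02, 0.0], [0.0, -0.0, -1.0]]
contact_force: [0.0, -0.1, 0.2]
grip_width: 0.0354
t: 33.65
position: [0.5038, -0.1599, 0.0088]
orientation: [[0.019, 1.0, -0.002], [1.0, -0.019, 0.001], [0.001, -0.002, -1.0]]
contact_force: [-5.5, -1.6, 1.5]
grip_width: 0.035
t: 34.65
position: [0.4995, -0.1601, 0.2134]
orientation: [[0.019, 1.0, 0.005], [1.0, -0.019, -0.003], [-0.003, 0.005, -1.0]]
contact_force: [-0.3, 0.0, 0.3]
grip_width: 0.0354
t: 35.65
position: [0.2524, -0.4652, 0.2094]
orientation: [[0.021, 1.0, 0.0], [1.0, -0.021, -0.0], [-0.0, 0.0, -1.0]]
contact_force: [-0.3, 0.7, 0.4]
grip_width: 0.0352
top edge slope -0.02388360708288155 y@.535 -0.2060913721931639 mark -0.2055
side edge 0.0031704067731453925 -0.20902203344136 mark -0.2104
[158, 157, 159, 159, 161, 163, 167, 168, 166, 166, 166, 166]
[159, 158, 158, 159, 162, 163, 167, 169, 167, 168, 169, 168]
[157, 158, 157, 160, 159, 162, 169, 171, 172, 172, 173, 171]
[159, 158, 157, 158, 160, 162, 171, 172, 174, 174, 173, 172]
[157, 157, 157, 158, 158, 161, 165, 169, 169, 169, 168, 168]
pencil 0
offcut 0
sander 0
glue 0
```

View pics/c8.png

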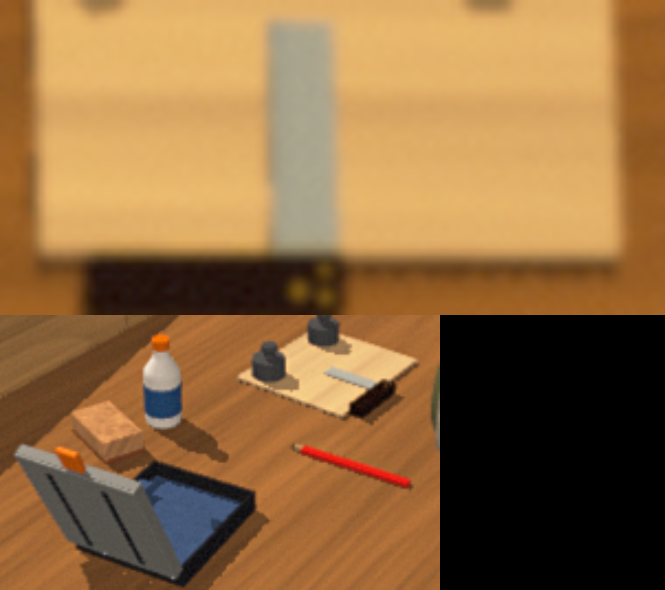

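The picture shows the lid open and the case empty. The stock is flush along the edge, and the blade edge at crop x ≈ 335 is on the mark's line. Loose items are unmoved. Handing in.

```bash
python3 -c "
from cell import env
env.sign_off()"
```

```text
the job is handed in; nothing more can be done
```

I swung the lid past its balance point, lifted the try square out and set it on the bench with its stock against the blank's marked edge. I then slid it about 2 mm along the edge in two small corrections. After each one I pushed the stock flush with the rear finger, at about 6 N the last time. The job is handed in, at about 36 s of the 67 s allowed.

**Last checks that passed:**
- The lid is open on its stop and the case is empty.
- The stock lies along the marked edge with no gap visible in the last picture. I did not measure the gap separately.
- The top view shows no change where the pencil, offcut, sanding block and glue bottle stand.
- The arm is clear of everything.

**Check that disagreed:** the cameras differ on where the blade's outer edge sits relative to the middle of the pencil mark.
- **Top view:** about 0.6 mm past it, on the side away from the stock's free end.
- **Side view:** about 1.4 mm short of it, on the other side.
- I trusted the top view more. The side camera placed the blank's own edge about 4 mm away from where the top camera did, and the top view shows no black beyond the blade. The edge should therefore be on the mark to within about 1.5 mm.

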